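Hold the amber glass cell in the photocell stand's light path

TASK

Test the photocell with the amber cell: first slide the red knob on the beam stand so that the lamp's shutter is fully open, then take the amber glass cell out of the white rack, letting the fingers touch only its two white frosted faces and never its clear glass faces. Bring it, without knocking it on the stand, into the light path and hold it there still and upright, half-way between lamp and photocell, the beam passing square through the middle of its two clear faces and the cell touching nothing but the fingers; the program finishes while still holding it there. Leave the other cells, the rack and everything else on the bench where they are.

Things in the scene. Friction and masses are not known exactly. Their poses are not given: they have to be found in the camera images.
- cell_amber_center (a point): centre, 28 mm over the foot, of the amber glass cell (orange stopper) to be held: upright, 14 (x) by 24 (y) by 56 (z) mm, about 40 g, standing in a well of the rack. White frosted faces at its +x and -x: raised pads 20 mm wide, 14 mm apart over all, reaching from the foot to 50 mm; grip these. Clear glass at +y and -y, set back 1.5 mm beside the pads: do not touch. The top 6 mm is the stopper.
- cell_green_center (a point): centre of the green glass cell with a green stopper, same shape, in another well of the rack; leave it alone
- cell_blue_center (a point): centre of the blue glass cell with a blue stopper, same shape, in the remaining well; leave it alone
- rack: white rack block, fixed, 50 (x) by 180 (y) by 18 (z) mm, origin under its centre; three wells along its y at -55, 0 and +55 mm, floor 8 mm above the bench, about 1 mm of play around a cell. The cells' axes lie along the rack's. Which cell is in which well varies; rack and stand may change sides of the bench.
- beam (a point): middle of the light path, in the air half-way between lamp and photocell, 66 mm above the bench. Axes: y along the beam towards the lamp, z up, x across the beam (the way the shutter opens). The gap is free for 35 mm either way along y, open above and on both x sides.
- stand: beam stand, fixed, origin under the point half-way between lamp and photocell, axes as for the beam. Base plate 80 by 220 mm, 12 mm thick; grey lamp housing at y = 40 to 116 mm and black photocell housing at y = -35 to -90 mm, both 60 mm wide in x with tops 88 mm above the bench. The shutter slides in front of the lamp at y = 35 to 38 mm; when open it stands out to x = 43 mm.
- shutter (a joint): position of the lamp's shutter in m: near 0 is closed, 0.030 is fully open against its stop; slides along the stand's +x with about 1.5 N of friction and stays where it is left
- shutter_knob (a point): centre of the red knob of the shutter on top of the lamp housing, a block 14 (x) by 18 (y) by 26 (z) mm whose top is 117 mm above the bench and whose foot is 3 mm over the housing's top; axes as for the beam (x is the sliding direction). A dark 2 mm plate lies under and beside it.
- screwdriver_grip (a point): middle of the handle of a red screwdriver lying on the bench; bystander
- brown_bottle: small brown glass jar, 44 mm across, 85 mm high, origin under its centre; bystander
- white_jar: white plastic jar, 54 mm across, 70 mm high, origin under its centre; bystander
- solder_spool: metal spool standing on end, 54 mm across, 40 mm high, origin under its centre; bystander
- parts_tray: blue open parts tray, 70 by 110 by 30 mm, origin under its centre; bystander

How it is judged:
By the outcome, as a careful person would: the job done as asked, in the order asked, and still so for the second after the job is handed in, while the arm keeps its last pose, push and grip.
It also fails if it takes over 53 s, if anything falls off the work surface, if the arm or the gripper's body presses on something with over 40 N, if the wrist force passes 120 N, or if a joint passes its speed limit or range.

ROBOT

A 6-joint arm with a two-finger parallel gripper is mounted at the origin on the work surface. World frame = base frame: x ahead of the robot, y to its left, z up, the work surface at z = 0. Lengths are in m, angles in rad, forces in N, time in s.
With the tool pointing down it reaches from about 0.35 to 0.975 m from the base axis. Payload 4.9 kg.
Tool frame: the origin (TCP) lies at the very end of the fingers, on their centre line; the grasp point (between the pads) lies 19 mm behind it; z points along the fingers, y is the line along which they close (so a half turn about z gives the same grasp; the last joint's range is limited). The gripper opens to 85 mm and grips with 20 to 120 N. Pads are 22 mm wide; open, the fingers measure 114 mm over their backs; the gripper's body (76 mm by 85 mm) begins 54 mm behind the grasp point. The pads swing forward as they close: fully open they stand 13 mm farther back than shut.
Start: joints at [-1.234, 0.053, 1.613, -0, 1.476, -0.119], TCP at [0.275, -0.561, 0.231] pointing down, gripper open.
Joint ranges: [-3.01, 3.01], [-1.01, 2.22], [0.06, 2.58], [-1.02, 4.17], [0.09, 2.62], [-3.14, 3.14]. Speed limits (rad/s): [2.57, 2.57, 3.14, 3.14, 3.14, 3.14].

INTERFACE

Orientations are given as a rotation vector (axis times angle).
In Python, from station import ctrl, imaging gives the robot as it stands.
- The arm moves only by the tool play_rows, never from a script. Its argument "series" is a list of rows, each a list of 3 entries, a list of its own where there are three numbers: the opening, from 0 (shut) to 1 (fully open), then the shift along the tool's x, y, z each as a share of 0.05 m, from -1 to 1, then the turn, a rotation vector about the tool's x, y, z each as a share of 8 degrees, from -1 to 1. In form: [[grip, [dx, dy, dz], [ax, ay, az]], ...]. A call has 1 to 8 rows; each row shifts and turns the commanded pose from where the row before left it, along the tool's axes as they then stand; what a row does not reach is not made up. A row lasts 1/8 s, in which the tool goes at most 62.5 mm and 10.7 degrees, less where a joint would pass 70% of its speed; a pose out of reach is approached as far as the arm can. A call with a number of a shift or a turn outside -1 to 1 is refused whole. A call with a gripper value outside its range is refused whole. The fingers move at their own pace and stop on an object; "force" is the grip in N (left out, the last holds). Time passes only in rows, so rows that do not move let the fingers close. It gives the time, the measured TCP pose, the force, the opening and the grip force at its end, in the units of the state.
- ctrl.get_obs(): the state, without advancing time (a new reading comes with each control period).
- imaging.get_image(name): name is "side" or "top" or "wrist"; returns a dict with "color" (384x512x3 uint8, blue, green, red), "fx", "fy", "cx", "cy" (pixels), "D" ([k1, k2, p1, p2, k3] as OpenCV has them; the pictures are not rectified), "extrinsics" (4x4, takes a point from world to camera coordinates); the wrist camera has in their place "hand_eye" (4x4, takes a point from camera to tool coordinates, whose origin is the TCP and whose axes are the flange's). Camera axes: x right, y down, z forward; pixel columns grow to the right and rows downward; lengths in m; the calibration is good to about 2 mm. A picture is of the moment at which its call begins: read the wrist's pose just before it. There is no depth.
- ctrl.finish_job(): hands the job in; it is judged then, once.
The state is a dict: "t": time; "q": joint angles; "dq": joint speeds; "effort": joint torques, N m; "tool_pos": TCP position; "tool_rot": TCP orientation; "contact_force": force on the tool from outside, world axes, zero at the start; "wrist_torque": the same for the moment, N m; "opening": finger opening in m; "grip_force": force on a finger pad.
Only numpy, scipy, OpenCV 4.12 (cv2) and the standard library are available. Lean on these libraries where they do the work, as an engineer would, in place of code of your own. Each camera call takes 0.05 s, during which the arm holds its last target. There are 200 camera calls.

## Working session

There is one attempt and no reset: what is moved stays moved. The work goes in short steps, Python scripts to look and compute and a tool call to move; the robot and the scene stay as the last step left them, time stands still between calls to the robot, and variables do not carry over. Pictures are saved under pics/ and viewed, at most 10 in all, crops included, and the job is handed in when it is done.

Besides the shell and the picture viewer there is one more tool, called after "Emit:" as name([rows], argument=value, ...), one row to a line, values as JSON. play_rows: Moves the arm, as the interface text tells. Shift numbers are shares of 0.05 m and turn numbers shares of 8 degrees, none past 1 either way. Its arguments: {"type":"object","properties":{"series":{"type":"array"},"force":{"type":"number"}},"required":["series"]}

```bash
mkdir -p pics; ls; cat > look.py <<'E'
import cv2,numpy as np,pickle
from station import ctrl,imaging
E
python3 - <<'E'
import cv2,pickle,numpy as np
from station import ctrl,imaging
o=ctrl.get_obs();print(o)
for n in("side","top"):
    d=imaging.get_image(n);pickle.dump(d,open(f"{n}.pkl","wb"));cv2.imwrite(f"pics/{n}0.png",cv2.resize(d["color"],None,fx=1.5,fy=1.5,interpolation=cv2.INTER_CUBIC))
    print({k:v for k,v in d.items() if k!="color"})
E
```

```text
pics
{'t': 0.0, 'q': array([-1.23398544e+00,  5.33681642e-02,  1.61428718e+00, -1.64832521e-05,
        1.47597517e+00, -1.19010503e-01]), 'dq': array([ 0.00166902,  0.0005325 , -0.00036831,  0.00088959, -0.00035051,
       -0.0015051 ]), 'effort': array([-2.28924684e-03, -3.93692458e+01, -3.70173669e+01, -2.39386800e-04,
        7.08375723e-03,  4.12269983e-06]), 'tool_pos': array([ 0.27491101, -0.56060859,  0.23006007]), 'tool_rot': array([-3.05838065e+00, -7.09365146e-01,  3.73288524e-04]), 'contact_force': array([ 0.12052428, -0.22987267,  0.73482128]), 'wrist_torque': array([-0.03668986,  0.00358315,  0.05006143]), 'grip_force': 0.0, 'opening': 0.08543518264421422}
{'fx': 433.63605515710594, 'fy': 433.63605515710594, 'cx': 250.53543397589416, 'cy': 186.9590386286323, 'D': array([-0.04371081,  0.        ,  0.        ,  0.        ,  0.        ]), 'extrinsics': array([[ 0.72724639, -0.68624621,  0.01337246, -0.42118848],
       [-0.32786446, -0.36443729, -0.87160218,  0.27560543],
       [ 0.60300711,  0.62948518, -0.49003145,  0.61343965],
       [ 0.        ,  0.        ,  0.        ,  1.        ]])}
{'fx': 492.77369968916804, 'fy': 492.77369968916804, 'cx': 251.13461180230092, 'cy': 198.93230537724722, 'D': array([0.02500319, 0.        , 0.        , 0.        , 0.        ]), 'extrinsics': array([[ 0.02480211, -0.99965689, -0.00842402,  0.00190798],
       [-0.9945657 , -0.02382174, -0.10134888,  0.57419545],
       [ 0.10111343,  0.01089191, -0.99481528,  1.21098796],
       [ 0.        ,  0.        ,  0.        ,  1.        ]])}
```

View pics/side0.png

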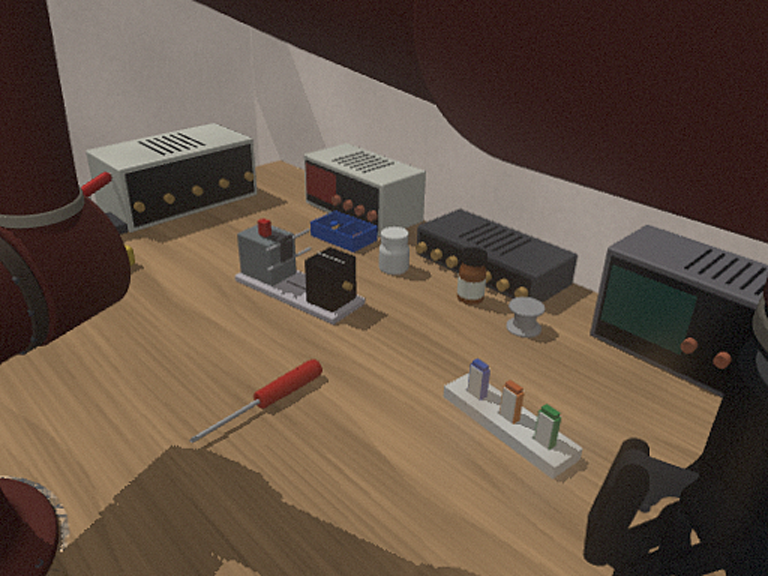

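View pics/top0.png

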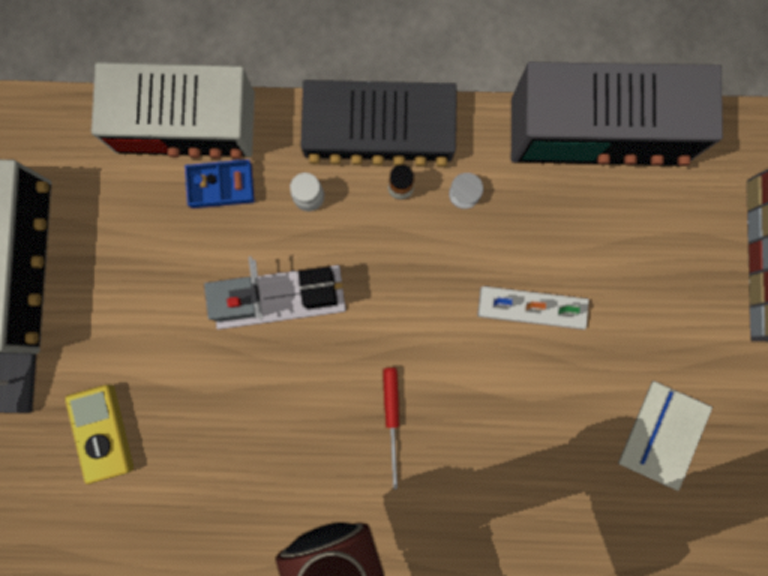

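The side view (1.5x) shows the stand at about (300,270) with its red knob at (265,227), and the rack at (512,425) holding blue, amber and green from far left to near right. The top view has the knob at (233,301), the stand middle near (277,293), and the stoppers at blue (503,302), amber (537,306) and green (570,310), so amber is in the middle well.

```bash
cat > look.py <<'E'
import cv2,numpy as np,pickle
from scipy.optimize import least_squares
from scipy.spatial.transform import Rotation as R
from station import ctrl,imaging
def K(d): return np.array([[d["fx"],0,d["cx"]],[0,d["fy"],d["cy"]],[0,0,1.]])
def proj(d,P):
    E=d["extrinsics"];return cv2.projectPoints(np.atleast_2d(P).astype(float),cv2.Rodrigues(E[:3,:3].copy())[0],E[:3,3].copy(),K(d),d["D"])[0][:,0]
def plane(d,px,z):
    E=d["extrinsics"];u=cv2.undistortPoints(np.array(px,float).reshape(-1,1,2),K(d),d["D"])[:,0]
    r=np.c_[u,np.ones(len(u))]@E[:3,:3];c=-E[:3,:3].T@E[:3,3]
    return c+r*((z-c[2])/r[:,2])[:,None]
def wrist(name):
    o=ctrl.get_obs();d=imaging.get_image("wrist")
    T=np.eye(4);T[:3,:3]=R.from_rotvec(o["tool_rot"]).as_matrix();T[:3,3]=o["tool_pos"]
    d["extrinsics"]=np.linalg.inv(T@d["hand_eye"]);d["obs"]=o
    pickle.dump(d,open(name+".pkl","wb"));cv2.imwrite(f"pics/{name}.png",cv2.resize(d["color"],None,fx=1.5,fy=1.5,interpolation=cv2.INTER_CUBIC));return d
def blob(d,h0,h1,smin=120,vmin=60,box=None):
    h=cv2.cvtColor(d["color"],cv2.COLOR_BGR2HSV);m=cv2.inRange(h,(h0,smin,vmin),(h1,255,255))
    if box:
        b=np.zeros_like(m);b[box[1]:box[3],box[0]:box[2]]=1;m*=b
    n,l,s,c=cv2.connectedComponentsWithStats(m);i=1+np.argmax(s[1:,4]);return c[i],s[i]
def load(n): return pickle.load(open(n+".pkl","rb"))
E
python3 - <<'E'
from look import *
t=load("top")
f=lambda *p:[(a/1.5,b/1.5) for a,b in p]
for n,p,z in[("knob",(234,301),.117),("blue",(503,302),.064),("amber",(537,306),.064),("green",(570,310),.064)]:
    print(n,plane(t,f(p),z)[0].round(3))
print("rack top corners",plane(t,f((482,287),(590,299),(588,326),(480,316)),.018).round(3))
print("stand base",plane(t,f((340,265),(346,310),(217,327)),.012).round(3))
w=wrist("w0");print(w["hand_eye"].round(3),w["fx"],w["D"])
print(R.from_rotvec(w["obs"]["tool_rot"]).as_matrix().round(3))
E
```

```text
knob [0.556 0.237 0.117]
blue [ 0.569 -0.19   0.064]
amber [ 0.564 -0.245  0.064]
green [ 0.559 -0.298  0.064]
rack top corners [[ 0.599 -0.162  0.018]
 [ 0.583 -0.343  0.018]
 [ 0.537 -0.34   0.018]
 [ 0.549 -0.159  0.018]]
stand base [[0.632 0.08  0.012]
 [0.555 0.068 0.012]
 [0.521 0.286 0.012]]
[[-0.001 -0.964 -0.267  0.068]
 [ 1.    -0.001 -0.001 -0.   ]
 [ 0.    -0.267  0.964 -0.141]
 [ 0.     0.     0.     1.   ]] 287.4016143080566 [-0.06228961  0.          0.          0.          0.        ]
[[ 0.898  0.44  -0.001]
 [ 0.44  -0.898  0.002]
 [ 0.    -0.002 -1.   ]]
```

Emit:
play_rows([
  [1,[0.99,-0.4,0],[0,0,0]],
  [1,[0.99,-0.4,0],[0,0,0]],
  [1,[0.99,-0.4,0],[0,0,0]],
  [1,[0.99,-0.4,0],[0,0,0]],
  [1,[0.99,-0.4,0],[0,0,0]],
  [1,[0.99,-0.4,0],[0,0,0]],
  [1,[0.99,-0.4,0],[0,0,0]],
  [1,[0.99,-0.4,0],[0,0,0]],
])

```text
t: 1.15
tool_pos: [0.5611, -0.2417, 0.231]
tool_rot: [-3.06, -0.71, 0.0]
contact_force: [0.4, -0.3, -0.9]
opening: 0.0857
grip_force: 0.0
```

Emit:
play_rows([
  [1,[0,0,0],[0,0,-0.9]],
  [1,[0,0,0],[0,0,-0.9]],
  [1,[0,0,0],[0,0,-0.9]],
  [1,[0,0,0],[0,0,-0.9]],
  [1,[0,0,0],[0,0,-0.9]],
  [1,[0,0,0],[0,0,-0.9]],
  [1,[0,0,0],[0,0,-0.9]],
  [1,[0,0,0],[0,0,-1]],
])

```text
t: 2.15
tool_pos: [0.56, -0.2431, 0.2308]
tool_rot: [-2.32, -2.117, 0.0]
contact_force: [0.3, -0.5, -0.2]
opening: 0.0853
grip_force: 0.0
```

```bash
python3 - <<'E'
from look import *
w=wrist("w1");o=w["obs"];print(o["t"],o["tool_pos"],o["tool_rot"])
M=R.from_rotvec(o["tool_rot"]).as_matrix();print(M.round(3))
E
```

```text
2.15 [ 0.5600169  -0.24307214  0.23076573] [-2.31974957e+00 -2.11731132e+00  4.15546824e-04]
[[ 0.091  0.996 -0.001]
 [ 0.996 -0.091  0.   ]
 [ 0.    -0.001 -1.   ]]
```

View pics/w1.png

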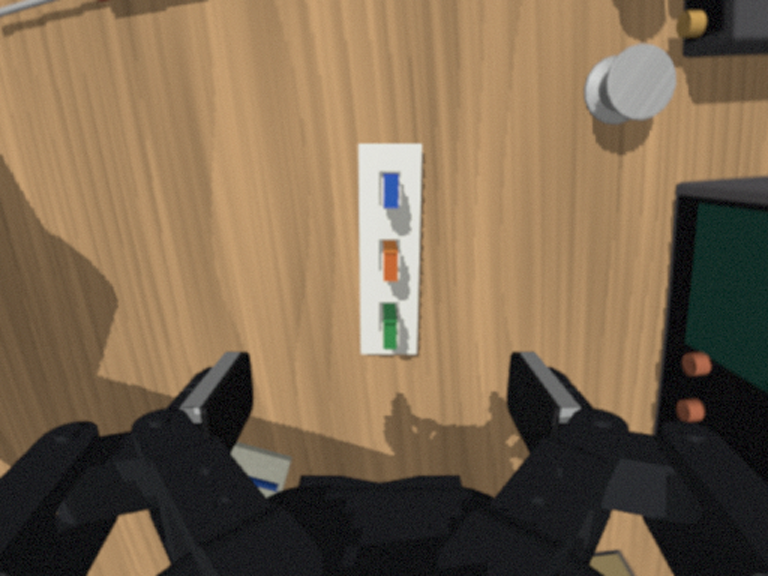

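The wrist view (1.5x) shows the rack's top corners near (359,144), (422,144), (418,355) and (361,354). The stoppers are blue (391,190), amber (391,265) and green (391,335).

Emit:
play_rows([
  [1,[0.95,-0.05,0],[0,0,0]],
  [1,[0.95,-0.05,0],[0,0,0]],
  [1,[0.95,-0.05,0],[0,0,0]],
  [1,[0.95,-0.05,0],[0,0,0]],
  [1,[0.95,-0.05,0],[0,0,0]],
  [1,[0.95,-0.05,0],[0,0,0]],
  [1,[0.95,-0.05,0],[0,0,0]],
  [1,[0.95,-0.05,0],[0,0,0]],
])

```text
t: 3.2
tool_pos: [0.5764, 0.1385, 0.2311]
tool_rot: [-2.327, -2.11, 0.0]
contact_force: [0.7, -0.3, 0.2]
opening: 0.0849
grip_force: 0.0
```

Emit:
play_rows([
  [1,[0.9,-0.05,0],[0,0,0]],
  [1,[0,0,0],[0,0,-0.9]],
  [1,[0,0,0],[0,0,-0.85]],
  [1,[0,0,0],[0,0,0]],
])

```text
t: 3.7
tool_pos: [0.5783, 0.1821, 0.2309]
tool_rot: [-2.053, -2.377, 0.001]
contact_force: [-0.6, -0.8, 0.9]
opening: 0.0851
grip_force: 0.0
```

```bash
python3 - <<'E'
from look import *
w=wrist("w2");o=w["obs"];print(o["t"],o["tool_pos"]);M=R.from_rotvec(o["tool_rot"]).as_matrix();print(M.round(3))
d=load("w1")
f=lambda *p:[(a/1.5,b/1.5) for a,b in p]
c=plane(d,f((359,144),(422,144),(418,355),(361,354)),.018);print(c.round(4),c.mean(0))
h=cv2.cvtColor(d["color"],cv2.COLOR_BGR2HSV)
for n,h0,h1 in(("blue",105,130),("amber",3,20),("green",50,80)):
    m=cv2.inRange(h,(h0,130,110),(h1,255,255));m[:90]=0;m[240:]=0;m[:,:235]=0;m[:,285:]=0
    k,l,s,cc=cv2.connectedComponentsWithStats(m);i=1+np.argmax(s[1:,4]);x,y,ww,hh,_=s[i]
    print(n,s[i],plane(d,[cc[i],(x+ww/2-.5,y-.5),(x+ww/2-.5,y+hh-.5)],.064).round(4).tolist())
E
```

```text
3.7 [0.57827069 0.18213465 0.23094163]
[[-0.146  0.989 -0.001]
 [ 0.989  0.146 -0.   ]
 [-0.    -0.001 -1.   ]]
[[ 0.5515 -0.1568  0.018 ]
 [ 0.6008 -0.1613  0.018 ]
 [ 0.5852 -0.3407  0.018 ]
 [ 0.5346 -0.3351  0.018 ]] [ 0.5680383  -0.24847554  0.018     ]
blue [256 116   9  22 177] [[0.5723, -0.1919, 0.064], [0.5728, -0.1807, 0.064], [0.5709, -0.2033, 0.064]]
amber [256 161   9  26 228] [[0.5674, -0.2425, 0.064], [0.5687, -0.2279, 0.064], [0.5662, -0.2569, 0.064]]
green [257 213   7  19 114] [[0.5621, -0.2989, 0.064], [0.5636, -0.2874, 0.064], [0.5616, -0.3107, 0.064]]
```

View pics/w2.png

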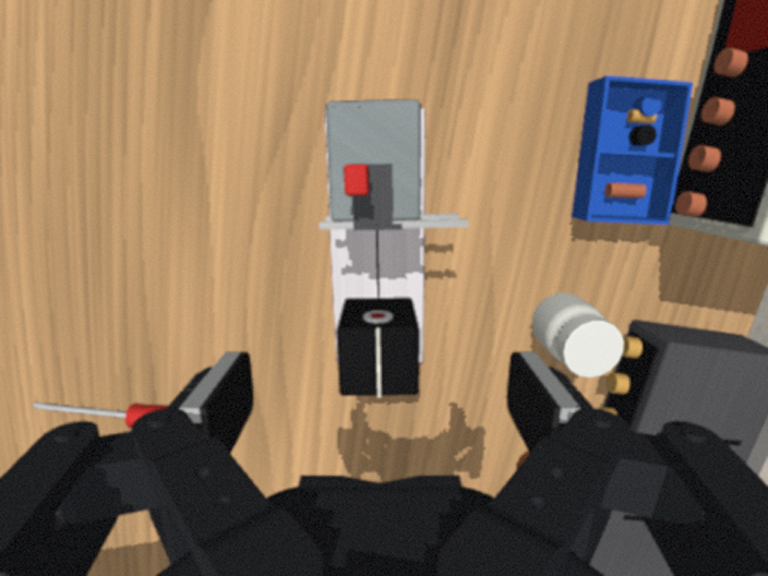

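The wrist view (1.5x) shows the lamp's top at (327,102)-(420,100), with its front edge near row 219. The knob top is near (356,180), the photocell's aperture is at (377,316) and its top centre line at x = 378.

```bash
cat >> look.py <<'E'
def box(x0,x1,y0,y1,z): return np.array([[x0,y0,z],[x1,y0,z],[x1,y1,z],[x0,y1,z]])
def xf(p,P): 
    c,s=np.cos(p[2]),np.sin(p[2]);P=np.atleast_2d(P);return np.c_[p[0]+c*P[:,0]-s*P[:,1],p[1]+s*P[:,0]+c*P[:,1],P[:,2]]
E
python3 - <<'E'
from look import *
d=load("w2")
obj=np.array([[-.03,.116,.088],[.03,.116,.088],[0,-.035,.066],[0,-.090,.088],[-.03,-.09,.088],[.03,-.09,.088]])
px=np.array([(327,102),(420,100),(377,316),(379,395),(340,394),(418,392)])/1.5
r=least_squares(lambda p:(proj(d,xf(p,obj))-px).ravel(),[.576,.183,.15]);p=r.x;print(p,np.degrees(p[2]));print(r.fun.reshape(-1,2).round(2))
img=cv2.resize(d["color"],None,fx=4,fy=4,interpolation=cv2.INTER_CUBIC)
for b in(box(-.03,.03,.04,.116,.088),box(-.03,.03,-.09,-.035,.088),box(-.04,.04,-.11,.11,.012)):
    q=(proj(d,xf(p,b))*4+1.5).astype(int);cv2.polylines(img,[q],True,(0,255,255),1)
h=cv2.cvtColor(d["color"],cv2.COLOR_BGR2HSV);m=cv2.inRange(h,(0,170,120),(8,255,255));m[:,:215]=0;m[:,260:]=0;m[:90]=0;m[150:]=0
k,l,s,cc=cv2.connectedComponentsWithStats(m);i=1+np.argmax(s[1:,4]);print(s[i],cc[i])
x,y,w,hh,_=s[i]
K_=plane(d,[(x-.5,y+hh-.5),(x+w-.5,y+hh-.5),(x-.5,y-.5),(x+w-.5,y-.5)],.117);print("knob",K_.round(4))
c,s_=np.cos(p[2]),np.sin(p[2]);print("stand frame",((K_[:,:2]-p[:2])@np.array([[c,-s_],[s_,c]])).round(4))
cv2.imwrite("pics/w2fit.png",img[230:830,700:1400])
E
```

```text
[0.57719119 0.17535289 0.16167219] 9.263134171802065
[[-1.5  -2.3 ]
 [ 1.22 -2.15]
 [ 0.48  0.46]
 [-0.06  1.14]
 [-1.03  2.16]
 [ 0.95  2.71]]
[230 110  16  20 289] [237.31141869 119.46712803]
knob [[0.5503 0.2308 0.117 ]
 [0.5641 0.2328 0.117 ]
 [0.5482 0.2476 0.117 ]
 [0.5618 0.2496 0.117 ]]
stand frame [[-0.0176  0.0591]
 [-0.0036  0.0588]
 [-0.017   0.076 ]
 [-0.0033  0.0758]]
```

View pics/w2fit.png

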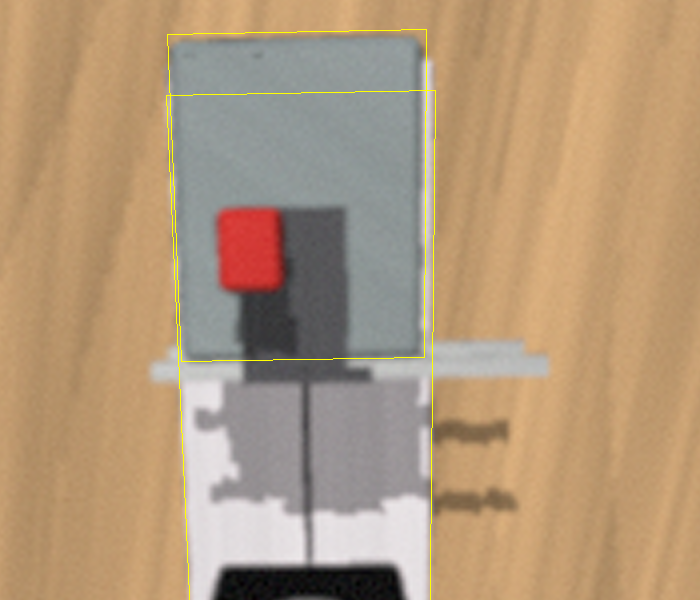

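The overlay crop shows the fit within about 1 mm on the lamp housing, allowing for bevelled edges. The base plate is offset along y, as expected. I'll check the knob across cameras, then act.

```bash
python3 - <<'E'
from look import *
B=np.array([[a,b,c] for a in(-.007,.007) for b in(-.009,.009) for c in(.091,.117)])
def cen(d,p):
    m=np.zeros((384*8,512*8),np.uint8);q=proj(d,xf(p,B))*8+3.5;cv2.fillConvexPoly(m,cv2.convexHull(q.astype(np.float32)).astype(int),1);M=cv2.moments(m,True)
    return (np.array([M["m10"],M["m01"]])/M["m00"]-3.5)/8, M["m00"]/64
for n,box_ in(("w2",(215,90,260,150)),("top",(140,185,175,215)),("side",(165,140,190,165))):
    d=load(n);h=cv2.cvtColor(d["color"],cv2.COLOR_BGR2HSV);m=cv2.inRange(h,(0,150,60),(8,255,255))|cv2.inRange(h,(174,150,60),(180,255,255))
    b=np.zeros_like(m);b[box_[1]:box_[3],box_[0]:box_[2]]=255;m&=b
    k,l,s,cc=cv2.connectedComponentsWithStats(m);i=1+np.argmax(s[1:,4])
    r=least_squares(lambda p:cen(d,(p[0],p[1],.162))[0]-cc[i],[.556,.239],diff_step=2e-3)
    print(n,s[i],cc[i],r.x.round(4),np.abs(r.fun).max(),cen(d,(*r.x,.162))[1])
# stand fit with top camera: lamp/photocell in top crop
d=load("top");img=cv2.resize(d["color"][165:235,125:245],None,fx=6,fy=6,interpolation=cv2.INTER_CUBIC)
p=(.5772,.1754,.1617)
for b in(box(-.03,.03,.04,.116,.088),box(-.03,.03,-.09,-.035,.088)):
    q=((proj(d,xf(p,b))-[125,165])*6+2.5).astype(int);cv2.polylines(img,[q],True,(0,255,255),1)
cv2.imwrite("pics/topfit.png",img)
E
```

```text
w2 [230 110  16  20 308] [237.4025974  119.56168831] [0.5558 0.24  ] 0.030801147851093447 362.125
top [152 198   8   7  46] [155.45652174 200.86956522] [0.5561 0.2408] 0.005515715743200644 69.25
side [172 146   9  12  78] [176.02564103 151.26923077] [0.5579 0.2431] 0.00863935666677662 111.984375
```

View pics/topfit.png

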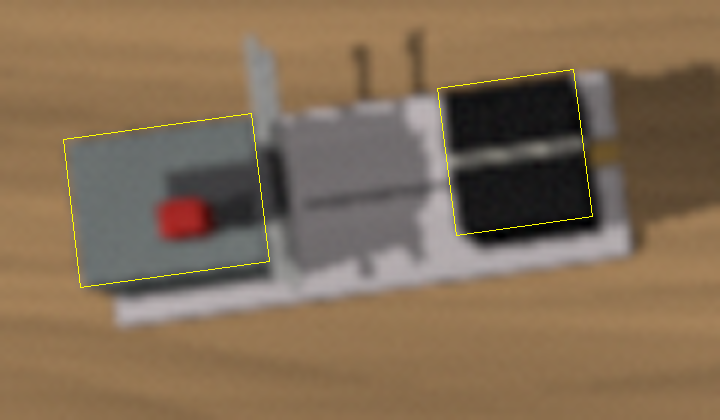

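Emit:
play_rows([
  [1,[0.6,-0.13,0],[0,0,-0.11]],
  [1,[0.62,-0.12,0],[0,0,0]],
  [1,[0,0,0.7],[0,0,0]],
  [1,[0,0,0.7],[0,0,0]],
  [1,[0,0,0.7],[0,0,0]],
  [1,[0,0,0.54],[0,0,0]],
  [1,[0,0,0],[0,0,0]],
])

```text
t: 4.62
tool_pos: [0.5545, 0.2395, 0.0963]
tool_rot: [-2.033, -2.391, 0.008]
contact_force: [-0.2, 0.0, 0.3]
opening: 0.0856
grip_force: 0.0
```

Emit:
play_rows([
  [0.4,[0,0,0],[0,0,0]],
  [0.2,[0,0,0],[0,0,0]],
  [0.1,[0,0,0],[0,0,0]],
  [0.1,[0,0,0],[0,0,0]],
  [0.1,[0,0,0],[0,0,0]],
  [0.1,[0,0,0],[0,0,0]],
], force=25)

```text
t: 5.38
tool_pos: [0.5569, 0.2405, 0.1001]
tool_rot: [2.032, 2.396, 0.001]
contact_force: [-1.5, -0.7, 5.5]
opening: 0.0133
grip_force: 29.7
```

Emit:
play_rows([
  [0.1,[0,0.08,0],[0,0,0]],
  [0.1,[0,0.1,0],[0,0,0]],
  [0.1,[0,0.1,0],[0,0,0]],
  [0.1,[0,0.1,0],[0,0,0]],
  [0.1,[0,0.1,0],[0,0,0]],
  [0.1,[0,0.04,0],[0,0,0]],
  [0.1,[0,0,0],[0,0,0]],
])

```text
t: 6.25
tool_pos: [0.5809, 0.2445, 0.1001]
tool_rot: [-2.03, -2.394, 0.006]
contact_force: [-9.5, -1.3, 10.4]
opening: 0.0133
grip_force: 30.3
```

Emit:
play_rows([
  [0.1,[0,0.04,0],[0,0,0]],
  [0.1,[0,0.02,0],[0,0,0]],
  [0.1,[0,0,0],[0,0,0]],
  [0.1,[0,0,0],[0,0,0]],
])

```text
t: 6.75
tool_pos: [0.581, 0.2445, 0.1]
tool_rot: [-2.027, -2.391, 0.015]
contact_force: [-18.5, -4.0, 16.8]
opening: 0.0133
grip_force: 31.2
```

Emit:
play_rows([
  [0.4,[0,0,0],[0,0,0]],
  [0.8,[0,0,0],[0,0,0]],
  [1,[0,0,0],[0,0,0]],
  [1,[0,0,-0.4],[0,0,0]],
  [1,[0,0,-0.8],[0,0,0]],
  [1,[0,0,-0.8],[0,0,0]],
  [1,[-0.3,0,-0.8],[0,0,0]],
  [1,[0,0,0],[0,0,0]],
])

```text
t: 7.75
tool_pos: [0.5905, 0.2303, 0.2464]
tool_rot: [2.029, 2.39, 0.014]
contact_force: [-0.6, -0.2, -0.2]
opening: 0.0856
grip_force: 0.0
```

```bash
python3 - <<'E'
from look import *
d=wrist("w3");o=d["obs"];print(o["t"],o["tool_pos"],o["tool_rot"],o["contact_force"])
p=(.5772,.1754,.1617)
h=cv2.cvtColor(d["color"],cv2.COLOR_BGR2HSV);m=cv2.inRange(h,(0,150,60),(8,255,255));m[:,:200]=0;m[:,310:]=0;m[:90]=0;m[260:]=0
k,l,s,cc=cv2.connectedComponentsWithStats(m);i=1+np.argmax(s[1:,4]);K_=plane(d,[cc[i]],.115)
c,s_=np.cos(p[2]),np.sin(p[2]);print(s[i],K_,"stand frame",((K_[:,:2]-p[:2])@np.array([[c,-s_],[s_,c]])).round(4))
E
```

```text
7.75 [0.59051471 0.23034853 0.24643552] [2.02896834 2.39001779 0.01400476] [-0.62513754 -0.16519526 -0.15709835]
[238 156  13  21 264] [[0.58075071 0.24577606 0.115     ]] stand frame [[0.0148 0.0689]]
```

View pics/w3.png

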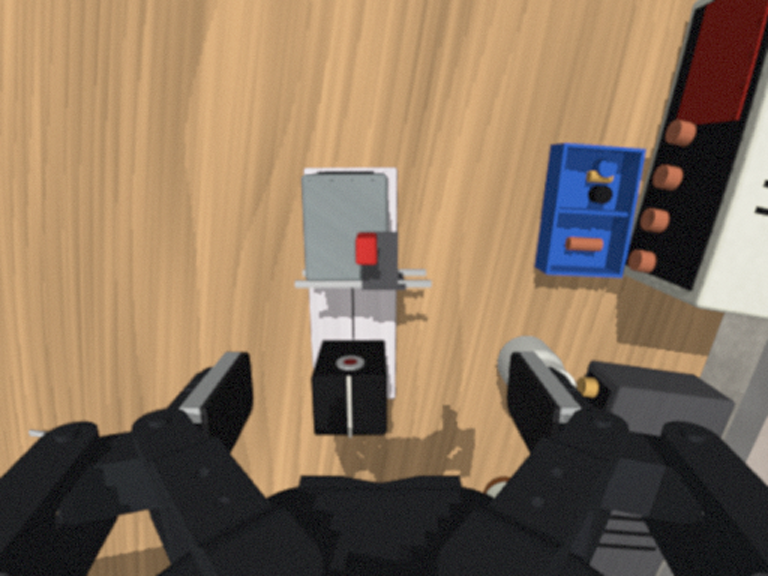

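```bash
python3 - <<'E'
from look import *
p=(.5772,.1754,.1617);c,s_=np.cos(p[2]),np.sin(p[2])
for n,px in(("w2",[(268,150.5),(236,150),(261.7,120)]),("w3",[(265.3,191),(241,191),(265,160)])):
    d=load(n)
    for z in(.088,.09,): print(n,z,((plane(d,px,z)[:,:2]-p[:2])@np.array([[c,-s_],[s_,c]])).round(4).tolist())
d=load("w3");cv2.imwrite("pics/w3c.png",cv2.resize(d["color"][105:215,190:300],None,fx=5,fy=5,interpolation=cv2.INTER_CUBIC))
E
```

```text
w2 0.088 [[0.0174, 0.0361], [-0.0143, 0.0371], [0.0114, 0.0657]]
w2 0.09 [[0.0173, 0.0364], [-0.0142, 0.0374], [0.0113, 0.0658]]
w3 0.088 [[0.037, 0.0361], [0.0107, 0.0362], [0.0363, 0.07]]
w3 0.09 [[0.0369, 0.0366], [0.0108, 0.0367], [0.0362, 0.0703]]
```

View pics/w3c.png

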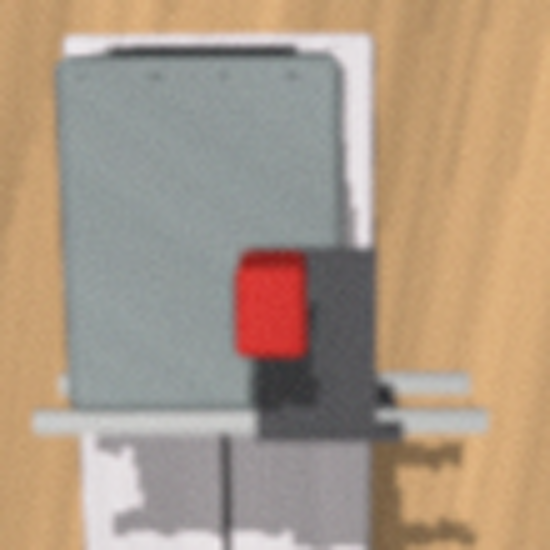

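The crop shows the shutter blade's end at x ≈ 43 mm and the knob at +14.8 mm, so the shutter is fully open. Next is the rack.

```bash
cat >> look.py <<'E'
def go(pos,yaw_deg):
    "turn first (rotvec, units of 8 deg), then shift in tool axes after turn (units .05)"
    o=ctrl.get_obs();A=R.from_rotvec(o["tool_rot"]);y=np.radians(yaw_deg)
    B=R.from_matrix(np.array([[-np.sin(y),np.cos(y),0],[np.cos(y),np.sin(y),0],[0,0,-1]]))
    print("t",o["t"],"pos",o["tool_pos"].round(4),"turn",(np.degrees((A.inv()*B).as_rotvec())/8).round(3),"then shift",(B.inv().apply(np.array(pos)-o["tool_pos"])/.05).round(3))
E
python3 -c "
from look import *
go((.567,-.246,.15),-5.35)"
```

```text
t 7.8 pos [0.5892 0.2303 0.2432] turn [ 0.043 -0.01   1.838] then shift [-9.527  0.446  1.864]
```

Emit:
play_rows([
  [1,[0,0,0],[0.04,-0.01,0.92]],
  [1,[0,0,0],[0,0,0.92]],
  [1,[-0.9,0.04,0],[0,0,0]],
  [1,[-0.95,0.05,0],[0,0,0]],
  [1,[-0.95,0.05,0],[0,0,0]],
  [1,[-0.95,0.05,0],[0,0,0]],
  [1,[-0.95,0.05,0],[0,0,0]],
  [1,[-0.95,0.05,0],[0,0,0]],
])

```text
t: 8.8
tool_pos: [0.575, -0.0535, 0.2386]
tool_rot: [-2.319, -2.113, 0.01]
contact_force: [0.6, 0.1, 0.1]
opening: 0.0854
grip_force: 0.0
```

Emit:
play_rows([
  [1,[-0.95,0.05,0],[0,0,0]],
  [1,[-0.95,0.05,0.3],[0,0,0]],
  [1,[-0.95,0.05,0.5],[0,0,0]],
  [1,[-0.98,0,0.6],[0,0,0]],
  [1,[0,0,0.46],[0,0,0]],
  [1,[0,0,0],[0,0,0]],
  [1,[0,0,0],[0,0,0]],
])

```text
t: 9.68
tool_pos: [0.5654, -0.2434, 0.1478]
tool_rot: [-2.32, -2.115, 0.008]
contact_force: [-0.1, 0.3, 1.3]
opening: 0.0854
grip_force: 0.0
```

```bash
python3 - <<'E'
from look import *
d=wrist("w4");go((.567,-.246,.15),-5.35)
img=cv2.resize(d["color"],None,fx=1.5,fy=1.5,interpolation=cv2.INTER_CUBIC)
p=(.5672,-.2465,np.radians(-5.35))
for b,o in((box(-.025,.025,-.09,.09,.018),(0,255,255)),(box(-.007,.007,-.012,.012,.064),(255,0,255)),(box(-.007,.007,-.01,.01,.058),(255,255,0))):
    cv2.polylines(img,[(proj(d,xf(p,b))*1.5+.25).astype(int)],True,o,1)
cv2.imwrite("pics/w4.png",cv2.resize(img[0:400,220:560],None,fx=1.5,fy=1.5))
E
```

```text
t 9.725 pos [ 0.5658 -0.2436  0.1486] turn [-0.026  0.022  0.01 ] then shift [-0.046  0.028 -0.029]
```

View pics/w4.png

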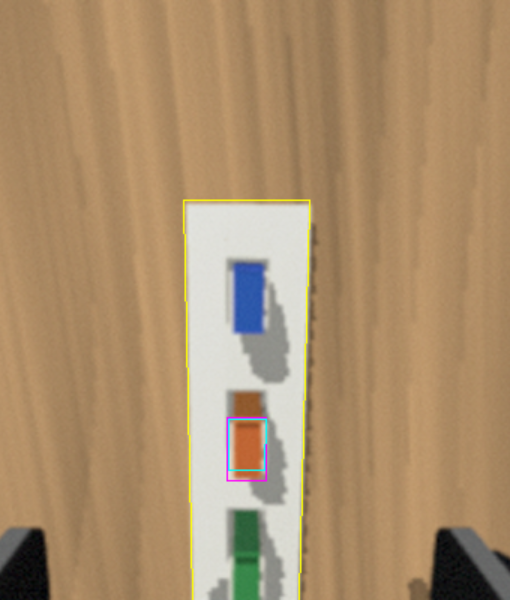

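The crop shows the rack model lying on the rack's edges, and the amber stopper centre at (249,450) within 1 mm of the model at (247,449).

Emit:
play_rows([
  [1,[-0.055,0.035,0],[-0.03,0.02,0]],
  [1,[0,0,0.6],[0,0,0]],
  [1,[0,0,0.6],[0,0,0]],
  [1,[0,0,0.4],[0,0,0]],
  [1,[0,0,0],[0,0,0]],
  [1,[0,0,0],[0,0,0]],
], force=25)

```text
t: 10.48
tool_pos: [0.5674, -0.2473, 0.0688]
tool_rot: [2.321, 2.115, 0.0]
contact_force: [0.8, 0.3, 0.7]
opening: 0.0855
grip_force: 0.0
```

```bash
python3 -c "
from look import *
go((.5675,-.2465,.022),-5.35)
imaging.get_image('wrist');go((.5675,-.2465,.022),-5.35)"
```

```text
t 10.475 pos [ 0.5674 -0.2473  0.0688] turn [0.007 0.004 0.004] then shift [ 0.015 -0.     0.936]
t 10.525 pos [ 0.5676 -0.2474  0.0692] turn [0.012 0.006 0.004] then shift [ 0.018 -0.004  0.943]
```

Emit:
play_rows([
  [1,[0.016,0,0.5],[0,0,0]],
  [1,[0,0,0.43],[0,0,0]],
  [1,[0,0,0],[0,0,0]],
  [0.6,[0,0,0],[0,0,0]],
  [0.4,[0,0,0],[0,0,0]],
  [0.3,[0,0,0],[0,0,0]],
  [0.3,[0,0,0],[0,0,0]],
])

```text
t: 11.4
tool_pos: [0.5668, -0.2461, 0.0213]
tool_rot: [-2.322, -2.116, 0.0]
contact_force: [-0.7, -0.6, -0.7]
opening: 0.0256
grip_force: 0.0
```

Emit:
play_rows([
  [0.25,[0,0,0],[0,0,0]],
  [0.2,[0,0,0],[0,0,0]],
  [0.15,[0,0,0],[0,0,0]],
  [0.1,[0,0,0],[0,0,0]],
  [0.1,[0,0,0],[0,0,0]],
  [0.1,[0,0,0],[0,0,0]],
  [0.1,[0,0,0],[0,0,0]],
])

```text
t: 12.28
tool_pos: [0.5666, -0.246, 0.0209]
tool_rot: [-2.322, -2.115, 0.001]
contact_force: [0.1, 0.6, 1.0]
opening: 0.0144
grip_force: 24.5
```

Emit:
play_rows([
  [0.1,[0,0,-0.1],[0,0,0]],
  [0.1,[0,0,-0.2],[0,0,0]],
  [0.1,[0,0,-0.4],[0,0,0]],
  [0.1,[0,0,-0.5],[0,0,0]],
  [0.1,[0,0,-0.6],[0,0,0]],
  [0.1,[0,0,-0.6],[0,0,0]],
  [0.1,[0,0,-0.3],[0,0,0]],
  [0.1,[0,0,0],[0,0,0]],
])

```text
t: 13.28
tool_pos: [0.5674, -0.2465, 0.1579]
tool_rot: [2.321, 2.114, 0.001]
contact_force: [0.8, -0.7, -0.9]
opening: 0.0139
grip_force: 25.0
```

```bash
python3 - <<'E'
from look import *
d=wrist("w5");o=d["obs"];print(o["opening"],o["grip_force"]);go((.5772,.1754,.155),9.26)
img=d["color"].copy()
T=np.linalg.inv(d["extrinsics"]) @ np.linalg.inv(d["hand_eye"])
Q=lambda b:(T[:3,:3]@b.T).T+T[:3,3]
# cell box in tool frame: tool x = rack y(24), tool y = rack x(14); z from TCP: centre -14.8mm
img=cv2.resize(img,None,fx=1.5,fy=1.5,interpolation=cv2.INTER_CUBIC)
for z,c in((-.0428,(255,0,255)),(.0132,(0,255,255))):
    b=box(-.012,.012,-.007,.007,z);cv2.polylines(img,[(proj(d,Q(b))*1.5+.25).astype(int)],True,c,1)
cv2.imwrite("pics/w5.png",cv2.resize(img[200:500,220:560],None,fx=2,fy=2))
E
```

```text
0.013893390656989192 24.973106682300568
t 13.325 pos [ 0.5666 -0.2461  0.1561] turn [-0.005 -0.002 -1.824] then shift [8.285 1.566 0.022]
```

View pics/w5.png

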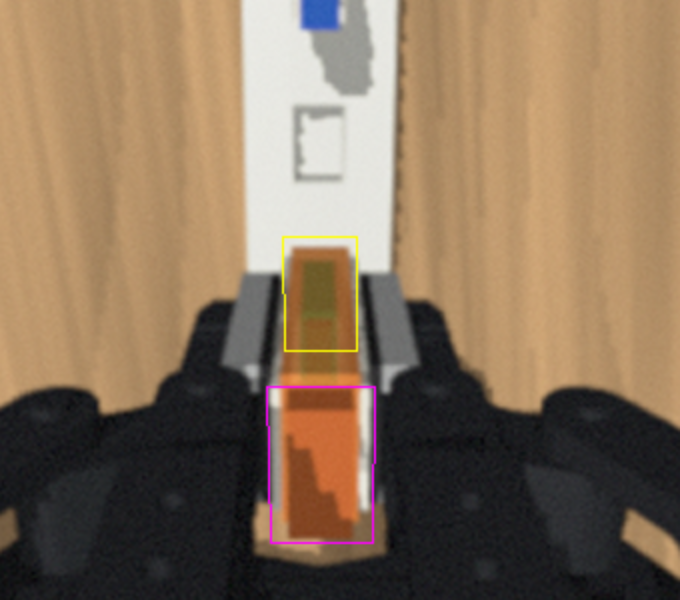

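The crop shows the amber cell straight in the fingers on its white pads, the well at (320,143) empty, and the cell about 1 mm towards tool -x. Now I'll carry it over.

Emit:
play_rows([
  [0.1,[0,0,0],[0,0,-0.6]],
  [0.1,[0,0,0],[0,0,-0.62]],
  [0.1,[0,0,0],[0,0,-0.6]],
  [0.1,[0.4,0.1,0],[0,0,0]],
  [0.1,[0.7,0.14,0],[0,0,0]],
  [0.1,[0.8,0.15,0],[0,0,0]],
  [0.1,[0.8,0.15,0],[0,0,0]],
  [0.1,[0.8,0.15,0],[0,0,0]],
])

```text
t: 14.32
tool_pos: [0.5716, -0.0651, 0.1547]
tool_rot: [-2.035, -2.39, 0.001]
contact_force: [-0.0, -0.6, 0.0]
opening: 0.0136
grip_force: 25.0
```

Emit:
play_rows([
  [0.1,[0.8,0.15,0],[0,0,0]],
  [0.1,[0.8,0.15,0],[0,0,0]],
  [0.1,[0.8,0.15,0],[0,0,0]],
  [0.1,[0.8,0.15,0],[0,0,0]],
  [0.1,[0.7,0.13,0],[0,0,0]],
  [0.1,[0.5,0.1,0],[0,0,0]],
  [0.1,[0.2,0.05,0],[0,0,0]],
  [0.1,[0,0,0],[0,0,0]],
])

```text
t: 15.32
tool_pos: [0.5785, 0.1669, 0.1553]
tool_rot: [-2.033, -2.393, 0.002]
contact_force: [-0.2, 0.2, -0.2]
opening: 0.0137
grip_force: 25.0
```

Emit:
play_rows([
  [0.1,[0,0,0],[0,0,0]],
  [0.1,[0,0,0],[0,0,0]],
])

```text
t: 15.58
tool_pos: [0.5792, 0.1655, 0.156]
tool_rot: [-2.036, -2.391, 0.001]
contact_force: [-0.3, -0.1, -0.2]
opening: 0.0137
grip_force: 25.0
```

```bash
python3 - <<'E'
from look import *
for i in range(4):
    d=wrist("w6");go((.5771,.1758,.0511),9.26)
E
```

```text
t 15.625 pos [0.5792 0.1655 0.156 ] turn [-0.007 -0.004 -0.013] then shift [ 0.21  -0.009  2.099]
t 15.675 pos [0.5793 0.1656 0.1561] turn [-0.006 -0.004 -0.012] then shift [ 0.208 -0.01   2.1  ]
t 15.725 pos [0.5792 0.1657 0.1561] turn [-0.006 -0.004 -0.011] then shift [ 0.206 -0.01   2.099]
t 15.775 pos [0.5793 0.1658 0.1561] turn [-0.006 -0.004 -0.009] then shift [ 0.204 -0.01   2.1  ]
```

```bash
python3 - <<'E'
from look import *
from scipy.ndimage import map_coordinates
p=(.5772,.1754,.1617)
c,s=np.cos(p[2]),np.sin(p[2])
B=np.array([[a,b,z] for a in(-.007,.007) for b in(-.009,.009) for z in(.091,.117)])
def cen(d,q):
    m=np.zeros((384*8,512*8),np.uint8);u=proj(d,xf(q,B))*8+3.5;cv2.fillConvexPoly(m,cv2.convexHull(u.astype(np.float32)).astype(int),1);M=cv2.moments(m,True)
    return (np.array([M["m10"],M["m01"]])/M["m00"]-3.5)/8
t=imaging.get_image("top");pickle.dump(t,open("top2.pkl","wb"))
for n in("w6","w2","top2","top"):
    d=load(n);k=xf(p,[[.015 if n in("w6","top2") else -.010,.0674,.104]])
    u=proj(d,k)[0];h=cv2.cvtColor(d["color"],cv2.COLOR_BGR2HSV);m=cv2.inRange(h,(0,150,60),(8,255,255))|cv2.inRange(h,(174,150,60),(180,255,255))
    b=np.zeros_like(m);w=22 if n[0]=="w" else 9;x,y=u.astype(int);b[y-w:y+w,x-w:x+w]=255;m&=b
    kk,l,st,cc=cv2.connectedComponentsWithStats(m);i=1+np.argmax(st[1:,4])
    r=least_squares(lambda q:cen(d,(*q,p[2]))-cc[i],k[0,:2],diff_step=2e-3);e=r.x-p[:2]
    print(n,"knob",st[i,4],r.x.round(4),"stand",np.round([c*e[0]+s*e[1],-s*e[0]+c*e[1]],4))
    g=cv2.cvtColor(d["color"],cv2.COLOR_BGR2LAB).astype(float)
    def edge(name,pts,nrm):
        off=np.arange(-.006,.0061,.00025);res=[]
        P=np.array([[np.array(q)+np.array(nrm)*o for o in off] for q in pts])
        uv=proj(d,xf(p,P.reshape(-1,3))).reshape(len(pts),-1,2)
        v=np.stack([map_coordinates(cv2.GaussianBlur(g[...,ch],(0,0),.7),[uv[...,1],uv[...,0]],order=1) for ch in range(3)],-1).mean(0)
        G=np.linalg.norm(np.gradient(v,axis=0),axis=1);top=np.argsort(G)[::-1];j=top[0];w_=G**4
        print("  ",name,"peak mm",off[j]*1e3,"centroid",round((w_*off).sum()/w_.sum()*1e3,2),"str",G[j].round(2))
    L=np.linspace
    edge("lamp back",[[x,.116,.088] for x in L(-.022,.022,12)],[0,1,0])
    edge("lamp front",[[x,.040,.088] for x in L(-.026,-.0,8)],[0,1,0])
    edge("lamp left",[[-.03,y,.088] for y in L(.05,.11,12)],[1,0,0])
    edge("lamp right",[[.03,y,.088] for y in L(.085,.11,12)],[1,0,0])
    if n!="w6":
        edge("pc back",[[x,-.09,.088] for x in L(-.025,.025,12)],[0,1,0])
        edge("pc left",[[-.03,y,.088] for y in L(-.085,-.04,12)],[1,0,0])
        edge("pc right",[[.03,y,.088] for y in L(-.085,-.04,12)],[1,0,0])
        edge("pc front",[[x,-.035,.088] for x in [-.024,-.02,-.016,-.012,.012,.016,.02,.024]],[0,1,0])
E
```

```text
w6 knob 660 [0.5809 0.244 ] stand [0.0147 0.0671]
   lamp back peak mm -1.7499999999999964 centroid -1.67 str 6.5
   lamp front peak mm -0.4999999999999952 centroid -0.52 str 11.24
   lamp left peak mm 5.204170427930421e-15 centroid 0.03 str 6.09
   lamp right peak mm -0.9999999999999957 centroid -1.14 str 8.28
w2 knob 308 [0.5558 0.24  ] stand [-0.0107  0.0672]
   lamp back peak mm -0.7499999999999954 centroid -0.87 str 4.87
   lamp front peak mm 5.204170427930421e-15 centroid -1.7 str 3.42
   lamp left peak mm 5.204170427930421e-15 centroid -0.44 str 3.23
   lamp right peak mm -0.7499999999999954 centroid -0.48 str 7.94
   pc back peak mm 1.7500000000000067 centroid 1.79 str 6.56
   pc left peak mm 0.7500000000000059 centroid 0.74 str 11.92
   pc right peak mm -1.4999999999999962 centroid -1.29 str 12.57
   pc front peak mm 0.7500000000000059 centroid 0.51 str 1.12Traceback (most recent call last):
  File "<stdin>", line 14, in <module>
    return _wrapfunc(a, 'argmax', axis=axis, out=out, **kwds)
    return bound(*args, **kwds)
ValueError: attempt to get argmax of an empty sequence
```

Emit:
play_rows([
  [0.1,[0.1,-0.01,0],[0,0,-0.01]],
  [0.1,[0.1,0,0],[0,0,0]],
  [0.1,[0,0,0.2],[0,0,0]],
  [0.1,[0,0,0.4],[0,0,0]],
  [0.1,[0,0,0.4],[0,0,0]],
  [0.1,[0,0,0.4],[0,0,0]],
  [0.1,[0,0,0.3],[0,0,0]],
  [0.1,[0,0,0.2],[0,0,0]],
])

```text
t: 16.82
tool_pos: [0.5765, 0.176, 0.0595]
tool_rot: [-2.033, -2.393, 0.002]
contact_force: [0.3, 0.5, 0.2]
opening: 0.0135
grip_force: 25.0
```

Emit:
play_rows([
  [0.1,[0,0,0.1],[0,0,0]],
  [0.1,[0,0,0.1],[0,0,0]],
  [0.1,[0,0,0],[0,0,0]],
  [0.1,[0,0,0],[0,0,0]],
  [0.1,[0,0,0],[0,0,0]],
  [0.1,[0,0,0],[0,0,0]],
])

```text
t: 17.58
tool_pos: [0.5771, 0.1762, 0.0513]
tool_rot: [-2.033, -2.394, -0.0]
contact_force: [-0.1, -0.6, -0.8]
opening: 0.0139
grip_force: 25.0
```

```bash
python3 - <<'E'
from look import *
d=wrist("w7");go((.5769,.1755,.0511),9.26);o=d["obs"];print(o["contact_force"],o["opening"],o["grip_force"])
p=(.5772,.1754,.1617)
for n in("top","side"):
    pickle.dump(imaging.get_image(n),open(n+"3.pkl","wb"))
    d=load(n+"3");h=cv2.cvtColor(d["color"],cv2.COLOR_BGR2HSV)
    u=proj(d,xf(p,[[.015,.0674,.104],[0,0,.088],[0,0,.066]]));print(n,u.round(1).tolist())
    m=cv2.inRange(h,(4,110,60),(18,255,255));x,y=u[1].astype(int);b=np.zeros_like(m);b[y-25:y+25,x-25:x+25]=255
    k,l,s,c=cv2.connectedComponentsWithStats(m&b);print([(s[i].tolist(),c[i].round(1).tolist()) for i in range(1,k) if s[i,4]>8])
E
```

```text
t 17.625 pos [0.5771 0.1762 0.0512] turn [-0.004 -0.004  0.007] then shift [-0.013 -0.005  0.002]
[-0.13370989 -0.59457958 -0.79908991] 0.013853607547340496 24.959382712841034
top [[154.6, 190.4], [184.6, 193.5], [185.8, 194.5]]
[([159, 168, 37, 50, 1078], [177.9, 186.3]), ([199, 168, 10, 12, 103], [204.0, 173.2]), ([200, 212, 9, 6, 49], [204.2, 214.8])]
side [[183.6, 148.5], [199.7, 164.1], [200.1, 172.3]]
[([179, 141, 4, 7, 10], [180.0, 143.5]), ([201, 161, 5, 12, 46], [203.1, 166.5])]
```

```bash
python3 -c "
from station import ctrl
print(ctrl.finish_job())"
```

```text
the job is handed in; nothing more can be done
None
```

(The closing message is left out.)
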